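Empty plant-food bottle through the bin flap

TASK

The amber plant-food bottle with the white cap is empty: hold it and push it down through the sprung steel flap in the top of the wooden bin, letting go only when well over half of it is inside, so that it ends up in the bin and the flap closes again behind it. Do not drop or toss it onto the flap, and leave the full green bottle with the black cap standing where it is.

Things in the scene. Friction and masses are not known exactly. Their poses are not given: they have to be found in the camera images.
- amber_mid (a point): Centre of the empty amber glass bottle (white cap, pale label), loose, standing upright on the bench. 80 mm tall, about 110 g; round body 36 mm in diameter from the foot up to 57 mm, then a shoulder, and a cap 31 mm in diameter from 63 to 80 mm. The point lies on its axis 40 mm above its foot; z points to the cap. It is the thing to throw away.
- bin_mouth (a point): Centre of the wooden bin's mouth, level with its rim, 185 mm above the bench; z up. The bin is fixed; its place and yaw vary. Outside 106 mm along x, 166 along y; walls 8 mm, so the mouth is 90 mm along x, 150 along y; inner floor 177 mm below. The +x wall is clear. A flap fills the mouth at the rim, hinged along the +x edge; its free edge (thin red line) is at -x.
- flap (a joint): Angle of the steel flap (86 x 146 x 4 mm) in rad: 0 is shut and level; it swings down into the bin to at most 1.45. A light spring shuts it by itself: about 0.7 N pressed down at its middle starts to open it, 1 to 2 N opens it wide.
- green_mid (a point): Centre of the full green glass bottle with black cap, same shape and size as the amber one, 170 g, loose, upright; point 40 mm above its foot. Leave it alone. (A celadon pot 75 mm high, an aluminium saucer and steel tweezers also lie on the bench, 50 mm or more clear of the bottles' sides; only the bottles and bin are taller within reach.)
Things that resemble listed ones, but are neither listed nor needed, are in the scene too. What is shaped like the part that bears green_mid but purple or yellow is not meant.

How it is judged:
On the way:
1. the gripper pushes the amber bottle through the flap: its centre at or below the rim, the flap swung open, the fingers still on the bottle (z of amber_mid in the frame of bin_mouth below 0.005 m and value of joint flap above 0.3 rad and contact force between the fingers and amber above 0.5 N), for 0.1 s.
At the end, for the whole second after the job is handed in: The amber bottle lies or stands at rest inside the bin, its centre more than 90 mm below the rim, the flap is shut again (within 0.12 rad), and the green bottle stands upright within 20 mm of where it was (z of amber_mid in the frame of bin_mouth below -0.09 m and x of amber_mid in the frame of bin_mouth between -0.045 and 0.045 m and y of amber_mid in the frame of bin_mouth between -0.075 and 0.075 m and value of joint flap below 0.12 rad and linear speed of amber below 0.05 m/s and distance of green_mid from where it was at the start of the episode below 0.02 m and angle between green_mid's own z axis and vertical below 0.17 rad); the robot touches nothing.
It fails at once if the full green bottle is moved by more than 20 mm or tipped over (distance of green_mid from where it was at the start of the episode above 0.02 m or angle between green_mid's own z axis and vertical above 0.3 rad).
It also fails if it takes over 40 s, if anything falls off the work surface, if the arm or the gripper's body presses on something with over 40 N, if the wrist force passes 120 N, or if a joint passes its speed limit or range.

ROBOT

A 6-joint arm with a two-finger parallel gripper is mounted at the origin on the work surface. World frame = base frame: x ahead of the robot, y to its left, z up, the work surface at z = 0. Lengths are in m, angles in rad, forces in N, time in s.
With the tool pointing down it reaches from about 0.25 to 0.775 m from the base axis. Payload 4 kg.
Tool frame: the origin (TCP) lies at the very end of the fingers, on their centre line; the grasp point (between the pads) lies 19 mm behind it; z points along the fingers, y is the line along which they close (so a half turn about z gives the same grasp; the last joint's range is limited). The gripper opens to 94 mm and grips with 3 to 60 N. Pads are 16 mm wide; open, the fingers measure 119 mm over their backs; the gripper's body (75 mm by 177 mm) begins 78 mm behind the grasp point.
Start: joints at [-1.446, 0.087, 1.371, -0, 1.684, -0.103], TCP at [0.124, -0.536, 0.206] pointing down, gripper open.
Joint ranges: [-3.1, 3.1], [-0.76, 2.03], [0.27, 2.55], [-1.08, 4.22], [0.17, 2.65], [-2.57, 2.57]. Speed limits (rad/s): [2.79, 2.79, 3.14, 3.14, 3.14, 3.14].

INTERFACE

Orientations are given as [roll, pitch, yaw] about the fixed x, y, z axes, in that order (R = Rz(yaw) Ry(pitch) Rx(roll)).
In Python, from bench import robot gives the robot as it stands. The module is installed in compiled form; this text tells all that it offers.
- The arm moves only by the tool move_arm, never from a script. Its argument "deltas" is one flat list of numbers, 7 for each row, row after row: the turn, a rotation vector about the tool's x, y, z in rad, then the shift along the tool's x, y, z in cm, then the closure, from -1 (fully open) to 1 (shut). A call has 1 to 8 rows; each row is the pose to reach, as a shift and turn from the pose commanded when the call began, along the tool's axes at that moment; what a row does not reach only later rows make up. A row lasts 1/10 s, in which the tool goes at most 50 mm and 8.59 degrees, less where a joint would pass 70% of its speed; a pose out of reach is approached as far as the arm can. A call with a gripper value outside its range is refused whole. The fingers move at their own pace and stop on an object; the grip force is fixed at half the most. Time passes only in rows, so rows that repeat a pose let the fingers close. It gives the time, the measured TCP pose, the force, the opening and the grip force at its end, in the units of the state.
- robot.get_obs(): the state, without advancing time (a new reading comes with each control period).
- robot.snapshot(name): name is "scene" or "top"; returns a dict with "image" (384x512x3 uint8, red, green, blue), "depth" (384x512 float32, m along the optical axis (not along the pixel's ray), 0 where there is no reading), "fov_y" (degrees; the focal length in pixels is half the picture's height over the tangent of half this angle, whatever the lens; pixels are square), "cx", "cy" (the principal point, pixels), "origin" and "orientation" of the camera in the world. Camera axes: x right, y up, looking along -z (the intrinsics and any distortion apply to the point x, -y, -z); pixel columns grow to the right and rows downward; lengths in m; the calibration is good to about 2 mm. A picture is of the moment at which its call begins.
- robot.close_job(): hands the job in; it is judged then, once.
The state is a dict: "time": time; "joint_positions": joint angles; "qvel": joint speeds; "joint_torque": joint torques, N m; "tool_pos": TCP position; "ee_rot": TCP orientation; "wrist_force": force on the tool from outside, world axes, zero at the start; "wrist_torque": the same for the moment, N m; "width": finger opening in m; "finger_force": force on a finger pad.
Only numpy, scipy, OpenCV 4.12 (cv2) and the standard library are available. Lean on these libraries where they do the work, as an engineer would, in place of code of your own. Each camera call takes 0.05 s, during which the arm holds its last target. There are 200 camera calls.

## Working session

There is one attempt and no reset: what is moved stays moved. The work goes in short steps, Python scripts to look and compute and a tool call to move; the robot and the scene stay as the last step left them, time stands still between calls to the robot, and variables do not carry over. Pictures are saved under pics/ and viewed, at most 10 in all, crops included, and the job is handed in when it is done.

Besides the shell and the picture viewer there is one more tool, called after "Request:" as name(argument=value, ...) on one line, values as JSON. move_arm: Moves the arm, as the interface text tells. Its arguments: {"type":"object","properties":{"deltas":{"type":"array","items":{"type":"number"}}},"required":["deltas"]}

```bash
mkdir -p pics; cat > h.py <<'E'
import numpy as np, cv2
from bench import robot
from scipy.spatial.transform import Rotation as R
def snap(n):
    s=robot.snapshot(n); return s
def Rm(o):
    o=np.array(o,float)
    return o if o.shape==(3,3) else (R.from_euler('xyz',o).as_matrix() if o.size==3 else R.from_quat(o).as_matrix())
def f(s): return s['image'].shape[0]/2/np.tan(np.radians(s['fov_y'])/2)
def pts(s):
    d=s['depth']; v,u=np.indices(d.shape); F=f(s)
    c=np.stack([(u-s['cx'])/F*d,-(v-s['cy'])/F*d,-d],-1)
    return c@Rm(s['orientation']).T+np.array(s['origin'])
def ray(s,u,v,z):
    r=Rm(s['orientation'])@np.array([(u-s['cx'])/f(s),-(v-s['cy'])/f(s),-1]); o=np.array(s['origin'])
    return o+r*(z-o[2])/r[2]
E
python3 - <<'E'
from h import *
a=[]
for n in('scene','top'):
    s=snap(n); print({k:v for k,v in s.items() if k not in('image','depth')})
    np.savez(n+'.npz',p=pts(s),im=s['image'])
    cv2.imwrite(f'pics/{n}1.png',s['image'][:,:,::-1])
print(robot.get_obs())
E
```

```text
{'fov_y': 43.193525948164016, 'cx': 252.85174902217835, 'cy': 189.5864191628567, 'origin': array([ 1.20836628, -0.04458111,  1.15376983]), 'orientation': array([0.58516336, 0.01144226, 1.42809386])}
{'fov_y': 56.013979925687565, 'cx': 255.49158595344355, 'cy': 191.39141926160298, 'origin': array([0.31520149, 0.05095748, 0.99738567]), 'orientation': array([ 2.44644554e-01, -1.48440409e-03, -1.52889065e+00])}
{'time': 0.1, 'joint_positions': array([-1.44611094e+00,  8.78689645e-02,  1.37208888e+00, -2.66941479e-05,
        1.68361135e+00, -1.03098663e-01]), 'qvel': array([-6.84239087e-04, -6.14840400e-05, -5.81021183e-03,  7.17260013e-04,
        1.09202898e-03,  5.90504185e-04]), 'joint_torque': array([ 1.26031813e-03, -3.41254520e+01, -3.03301263e+01,  7.19416304e-02,
        3.04667931e-02, -9.35598496e-05]), 'tool_pos': array([ 0.1241256 , -0.53530009,  0.20443509]), 'ee_rot': array([-3.13962388e+00, -1.77027880e-04,  2.27780895e-01]), 'wrist_force': array([ 0.47686763,  0.80342815, -0.2653316 ]), 'wrist_torque': array([ 0.00356478,  0.01281377, -0.00985013]), 'finger_force': 0.0, 'width': 0.09394489372635005}
```

View pics/scene1.png

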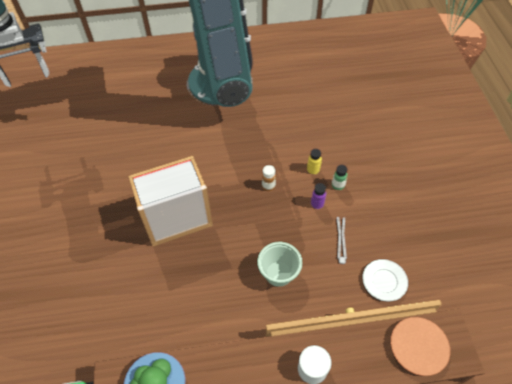

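View pics/top1.png

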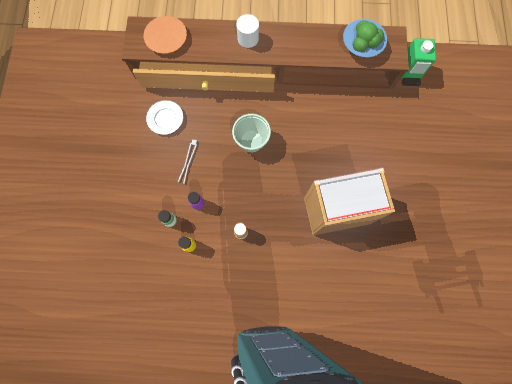

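The scene view has the amber bottle at (268,178), the bin at (170,200), and the green bottle at (340,176) beside yellow and purple ones. The top view has the amber cap at (240,231), the bin at (350,200) with its red edge towards the robot, and the green bottle at (167,219).

```bash
python3 - <<'E'
from h import *
for n,(u,v),(a,b,c,d) in(('scene',(268,172),(125,150,220,235)),('top',(240,231),(300,160,400,240))):
    D=np.load(n+'.npz');p=D['p'];im=D['im'].astype(int)
    print(n,'bench z',np.round(p[350 if n=='top' else 100,[60,100,200]],3))
    for nm,(u,v) in {'amber':(u,v),'green':(340,171) if n=='scene' else (167,218)}.items():
        q=p[v-25:v+26,u-14:u+15].reshape(-1,3); q=q[(q[:,2]>.075)&(q[:,2]<.09)]
        print(nm,len(q),q.mean(0),q.min(0),q.max(0),(q.min(0)+q.max(0))/2)
    m=np.zeros(p.shape[:2],bool);m[b:d,a:c]=1
    m&=(abs(p[...,2]-.185)<.008)
    q=p[m]; r=cv2.minAreaRect((q[:,:2]*1000).astype(np.float32)); print('rim',len(q),q[:,2].mean(),r)
    red=m&(im[...,0]>150)&(im[...,1]<90)
    print('red',red.sum(),p[red].mean(0) if red.any() else 0)
E
```

```text
scene bench z [[ 0.005 -0.524 -0.002]
 [ 0.03  -0.392  0.002]
 [ 0.075 -0.069 -0.003]]
amber 81 [0.44420528 0.09529881 0.07862687] [0.42697369 0.08023144 0.07508981] [0.45856602 0.10916446 0.08305367] [0.44276985 0.09469795 0.07907174]
green 79 [0.4694943  0.29273191 0.07814638] [0.45413965 0.27799458 0.07510787] [0.48378996 0.30705327 0.083803  ] [0.4689648  0.29252393 0.07945544]
rim 2497 0.18269157132691557 ((515.8865966796875, -169.04013061523438), (112.95394134521484, 167.40708923339844), 13.002168655395508)
red 0 0
top bench z [[ 0.124  0.542  0.002]
 [ 0.128  0.441  0.001]
 [ 0.139  0.185 -0.002]]
amber 116 [0.44404792 0.09528055 0.0807014 ] [0.4288516 0.0814977 0.0759039] [0.45898544 0.11031571 0.08477271] [0.44391852 0.09590671 0.0803383 ]
green 137 [0.46025015 0.28555951 0.0808978 ] [0.40149929 0.24195798 0.07572791] [0.48435015 0.3075052  0.08500249] [0.44292472 0.27473159 0.0803652 ]
rim 3224 0.18514645591832912 ((516.5703125, -169.64663696289062), (107.06211853027344, 168.23892211914062), 13.57538890838623)
red 17 [ 0.47945532 -0.18748988  0.18529402]
```

The tool is already yawed in line with the bin (0.228 against about 0.232 rad), so no turns are needed. Next I go above the amber bottle.

Request:
move_arm(deltas=[0,0,0,25.7,-30.7,0,-1,0,0,0,25.7,-30.7,0,-1,0,0,0,25.7,-30.7,0,-1,0,0,0,25.7,-30.7,0,-1,0,0,0,25.7,-30.7,0,-1,0,0,0,25.7,-30.7,0,-1,0,0,0,25.7,-30.7,0,-1,0,0,0,25.7,-30.7,0,-1])

```text
time: 0.9
tool_pos: [0.3052, -0.177, 0.2052]
ee_rot: [3.141, -0.0, 0.227]
wrist_force: [1.5, -0.6, -0.0]
width: 0.0941
finger_force: 0.0
```

Request:
move_arm(deltas=[0,0,0,19.7,-23.4,0,-1,0,0,0,19.7,-23.4,0,-1,0,0,0,19.7,-23.4,0,-1,0,0,0,19.7,-23.4,0,-1,0,0,0,19.7,-23.4,0,-1,0,0,0,19.7,-23.4,0,-1,0,0,0,19.7,-23.4,0,-1,0,0,0,19.7,-23.4,0,-1])

```text
time: 1.7
tool_pos: [0.4438, 0.0944, 0.2046]
ee_rot: [3.141, 0.002, 0.231]
wrist_force: [0.3, 0.7, 0.1]
width: 0.0943
finger_force: 0.0
```

```bash
python3 - <<'E'
from h import *
s=snap('scene'); cv2.imwrite('pics/s2.png',cv2.resize(s['image'][80:280,180:400,::-1],None,fx=3,fy=3)[:600])
o=robot.get_obs(); t=o['tool_pos']; Rt=Rm(o['ee_rot']); print(t,o['ee_rot'],'go cm',Rt.T@(np.array([.4441,.0956,.031])-t)*100)
E
```

```text
[0.44364669 0.09320152 0.20483144] [3.14099105e+00 1.92797085e-03 2.28724598e-01] go cm [ 0.13204681 -0.23378129 17.3827846 ]
```

View pics/s2.png

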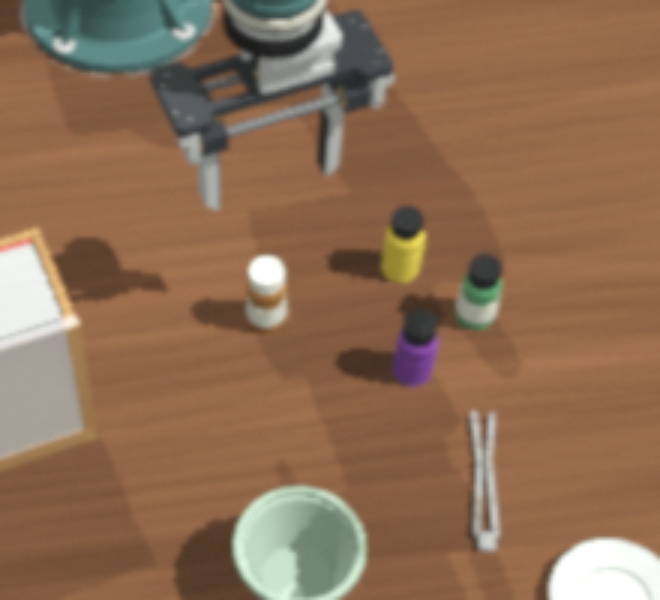

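The gripper hangs above the amber bottle (crop pixel 267,290) with its fingers to either side, and the neighbouring bottles are clear. Descending.

Request:
move_arm(deltas=[0,0,0,0.1,-0.2,4,-1,0,0,0,0.1,-0.2,8,-1,0,0,0,0.1,-0.2,11,-1,0,0,0,0.1,-0.2,14,-1,0,0,0,0.1,-0.2,16,-1,0,0,0,0.1,-0.2,17.4,-1,0,0,0,0.1,-0.2,17.4,-1,0,0,0,0.1,-0.2,17.4,-1])

```text
time: 2.55
tool_pos: [0.4446, 0.0942, 0.0319]
ee_rot: [3.141, -0.0, 0.225]
wrist_force: [1.1, 0.5, 0.5]
width: 0.0939
finger_force: 0.0
```

Request:
move_arm(deltas=[0,0,0,0,0,0,0,0,0,0,0,0,0,0.4,0,0,0,0,0,0,1,0,0,0,0,0,0,1,0,0,0,0,0,0,1,0,0,0,0,0,0,1,0,0,0,0,0,0,1,0,0,0,0,0,0,1])

```text
time: 3.35
tool_pos: [0.4446, 0.0956, 0.0314]
ee_rot: [-3.142, 0.0, 0.228]
wrist_force: [-1.0, 0.5, 0.1]
width: 0.0352
finger_force: 30.0
```

Request:
move_arm(deltas=[0,0,0,0,0,-3,1,0,0,0,0,0,-7,1,0,0,0,0,0,-11,1,0,0,0,0,0,-15,1,0,0,0,0,0,-19,1,0,0,0,0,0,-22,1,0,0,0,0,0,-23,1,0,0,0,0,0,-23,1])

```text
time: 4.15
tool_pos: [0.4453, 0.0956, 0.2624]
ee_rot: [3.141, -0.003, 0.228]
wrist_force: [1.0, -0.2, -0.6]
width: 0.0349
finger_force: 30.0
```

```bash
python3 - <<'E'
from h import *
o=robot.get_obs(); t=o['tool_pos']; Rt=Rm(o['ee_rot']); print(t,o['ee_rot'],o['width'],'go cm',Rt.T@(np.array([.5038,-.1725,.262])-t)*100)
E
```

```text
[0.44526585 0.0956464  0.26244189] [ 3.14111367e+00 -2.50723458e-03  2.27864056e-01] 0.03494957684992014 go cm [-0.35535415 27.44375864  0.05644272]
```

Request:
move_arm(deltas=[0,0,0,-0.1,4,0,1,0,0,0,-0.1,8,0,1,0,0,0,-0.2,12,0,1,0,0,0,-0.2,16,0,1,0,0,0,-0.3,20,0,1,0,0,0,-0.3,24,0,1,0,0,0,-0.4,27.4,0,1,0,0,0,-0.4,27.4,0,1])

```text
time: 4.95
tool_pos: [0.5017, -0.1756, 0.2568]
ee_rot: [-3.139, 0.006, 0.222]
wrist_force: [-0.9, 1.5, -1.0]
width: 0.0354
finger_force: 30.0
```

```bash
python3 - <<'E'
from h import *
s=snap('scene'); cv2.imwrite('pics/s3.png',cv2.resize(s['image'][60:260,80:300,::-1],None,fx=3,fy=3)[:600])
o=robot.get_obs(); t=o['tool_pos']; Rt=Rm(o['ee_rot']); print(t,o['ee_rot'],o['width'],'go cm',Rt.T@(np.array([.5038,-.1725,.115])-t)*100)
E
```

```text
[ 0.50156679 -0.17338011  0.25748688] [-3.1372434   0.00542387  0.22453199] 0.03525018561788176 go cm [ 0.31458971  0.02588544 14.24721333]
```

View pics/s3.png

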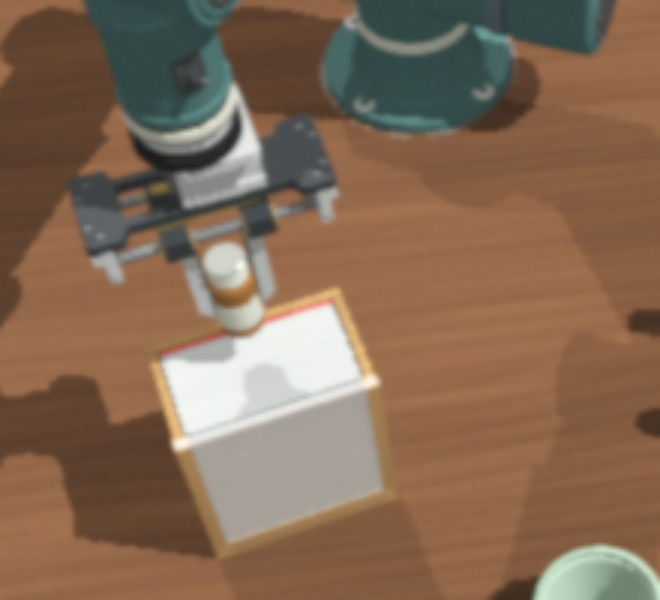

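The bottle is held upright above the flap (crop pixel 235,290), centred along y and towards the red free edge. Pushing it down.

Request:
move_arm(deltas=[0,0,0,0,0,0,1,0,0,0,0,0,0,1,0,0,0,0,0,1.5,1,0,0,0,0,0,3,1,0,0,0,0,0,4.5,1,0,0,0,0,0,6,1,0,0,0,0,0,7,1,0,0,0,0,0,7,1])

```text
time: 5.8
tool_pos: [0.5013, -0.1718, 0.1889]
ee_rot: [-3.139, 0.004, 0.228]
wrist_force: [-0.5, 0.1, -0.3]
width: 0.035
finger_force: 30.0
```

```bash
python3 - <<'E'
from h import *
s=snap('scene'); cv2.imwrite('pics/s4.png',cv2.resize(s['image'][60:260,80:300,::-1],None,fx=3,fy=3)[:600])
o=robot.get_obs(); t=o['tool_pos']; Rt=Rm(o['ee_rot']); print(t,o['ee_rot'],o['width'],o['wrist_force'],'go cm',Rt.T@(np.array([.5038,-.1725,.115])-t)*100)
E
```

```text
[ 0.50181983 -0.17205912  0.19022758] [-3.14019534e+00  2.43955237e-03  2.27632497e-01] 0.035311361910685 [-0.77337179  0.05619367  0.12926232] go cm [0.20131145 0.09814843 7.52215933]
```

View pics/s4.png

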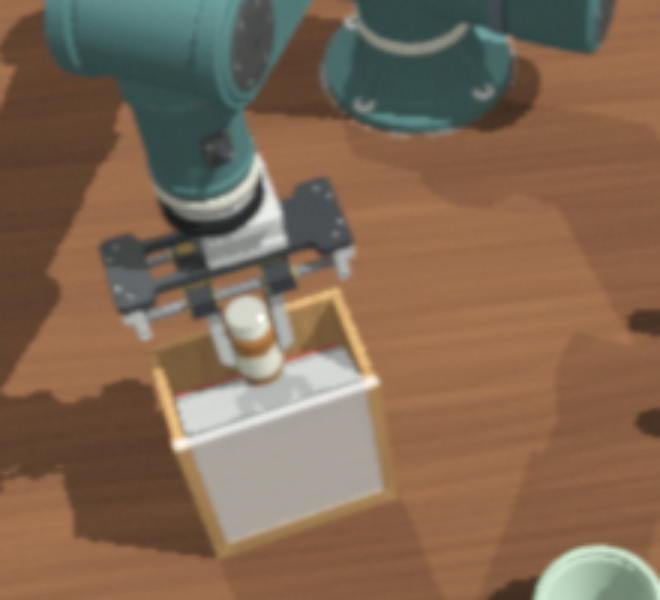

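The foot has pushed the flap partly open, and the bottle (crop pixel 252,340) is still held upright. Continuing down.

Request:
move_arm(deltas=[0,0,0,0.1,0,1.5,1,0,0,0,0.2,0,3,1,0,0,0,0.2,0,4.5,1,0,0,0,0.2,0,6,1,0,0,0,0.2,0,7,1,0,0,0,0.2,0,7.5,1,0,0,0,0.2,0,7.5,1,0,0,0,0.2,0,7.5,1])

```text
time: 6.65
tool_pos: [0.5046, -0.1719, 0.1166]
ee_rot: [3.141, 0.0, 0.228]
wrist_force: [-1.1, -0.0, -0.5]
width: 0.0351
finger_force: 30.0
```

```bash
python3 - <<'E'
from h import *
s=snap('scene'); cv2.imwrite('pics/s5.png',cv2.resize(s['image'][60:260,80:300,::-1],None,fx=3,fy=3)[:600])
o=robot.get_obs(); print(o['tool_pos'],o['width'],o['wrist_force'],o['finger_force'])
E
```

```text
[ 0.50479671 -0.1719421   0.11696498] 0.03536038195380299 [-0.54195737  0.48836253 -0.84677678] 29.997801199788228
```

View pics/s5.png

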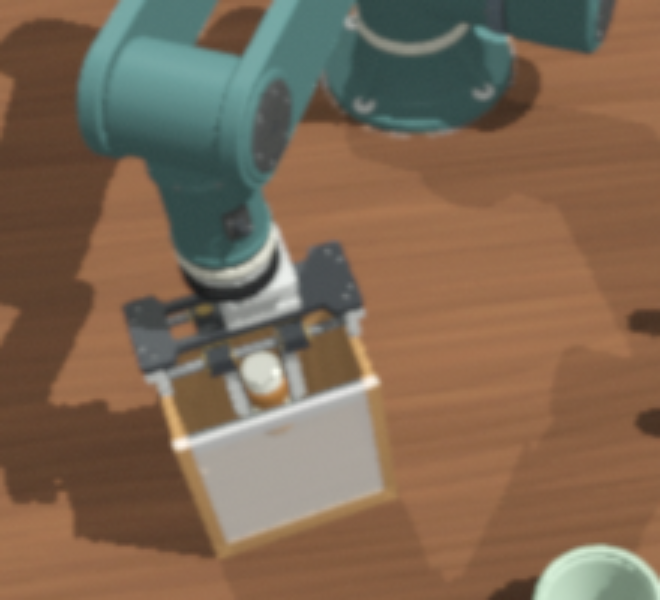

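The cap is below the rim (crop pixel 263,375), the flap is wide open, and the grip is still 30 N with almost no wrist force. Releasing, then withdrawing.

Request:
move_arm(deltas=[0,0,0,0,0,0,-0.3,0,0,0,0,0,0,-0.3,0,0,0,0,0,0,-0.3,0,0,0,0,0,0,-0.3,0,0,0,0,0,0,-0.3,0,0,0,0,0,0,-0.3,0,0,0,0,0,0,-0.3,0,0,0,0,0,0,-0.3])

```text
time: 7.5
tool_pos: [0.5046, -0.1718, 0.1165]
ee_rot: [3.142, -0.0, 0.228]
wrist_force: [-0.6, 0.8, 0.5]
width: 0.0611
finger_force: 0.3
```

```bash
python3 - <<'E'
from h import *
s=snap('scene'); cv2.imwrite('pics/s6.png',cv2.resize(s['image'][60:260,80:300,::-1],None,fx=3,fy=3)[:600])
o=robot.get_obs(); print(o['tool_pos'],o['width'],o['wrist_force'],o['finger_force'])
E
```

```text
[ 0.50464623 -0.17174188  0.11648998] 0.061019889652931675 [-0.51451056 -0.29829454  0.34741967] 0.32961513975806156
```

View pics/s6.png

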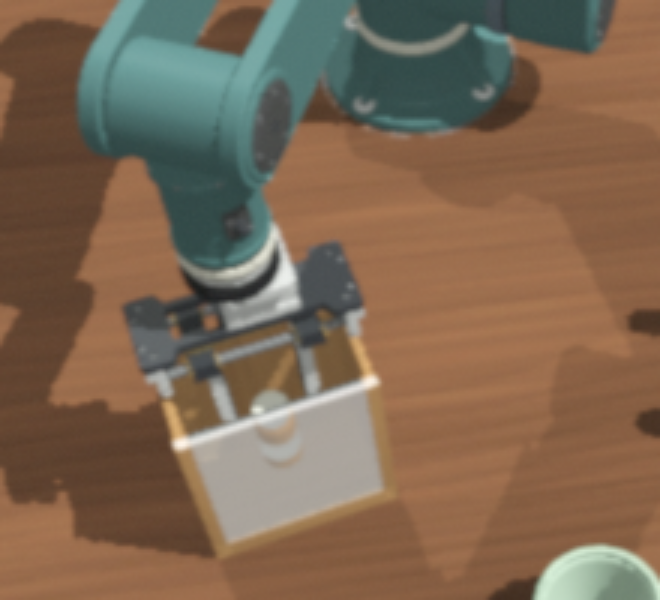

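The bottle has dropped out of the fingers and can be seen standing lower, through the clear wall (crop pixel 275,430). Withdrawing.

Request:
move_arm(deltas=[0,0,0,0,0,-2,-0.3,0,0,0,0,0,-4,-0.3,0,0,0,0,0,-6,-0.3,0,0,0,0,0,-8,-0.3,0,0,0,0,0,-10,-0.3,0,0,0,0,0,-13,-0.3,0,0,0,0,0,-16,-0.3,0,0,0,0,0,-18,-0.3])

```text
time: 8.35
tool_pos: [0.505, -0.1718, 0.2988]
ee_rot: [3.14, -0.002, 0.228]
wrist_force: [0.5, -0.6, 0.8]
width: 0.061
finger_force: 0.0
```

Request:
move_arm(deltas=[0,0,0,-4,0,0,-0.3,0,0,0,-8,0,0,-0.3,0,0,0,-12,0,0,-0.3,0,0,0,-12,0,0,-0.3,0,0,0,-12,0,0,-0.3,0,0,0,-12,0,0,-0.3,0,0,0,-12,0,0,-0.3,0,0,0,-12,0,0,-0.3])

```text
time: 9.15
tool_pos: [0.3885, -0.1986, 0.2961]
ee_rot: [-3.141, 0.001, 0.229]
wrist_force: [-0.6, 0.2, -0.7]
width: 0.0609
finger_force: 0.0
```

```bash
python3 - <<'E'
from h import *
s=snap('scene'); cv2.imwrite('pics/s7.png',cv2.resize(s['image'][60:260,120:380,::-1],None,fx=3,fy=3)[:600])
o=robot.get_obs(); print(o['time'],o['tool_pos'],o['width'],o['wrist_force'],o['finger_force'])
p=pts(s)[140:250,120:220].reshape(-1,3); q=p[abs(p[:,2]-.185)<.008]; print(len(q))
E
```

```text
9.2 [ 0.38835185 -0.19868325  0.29607754] 0.06091802684577828 [-0.15292818  0.07860942  0.36861874] 0.0
2487
```

View pics/s7.png

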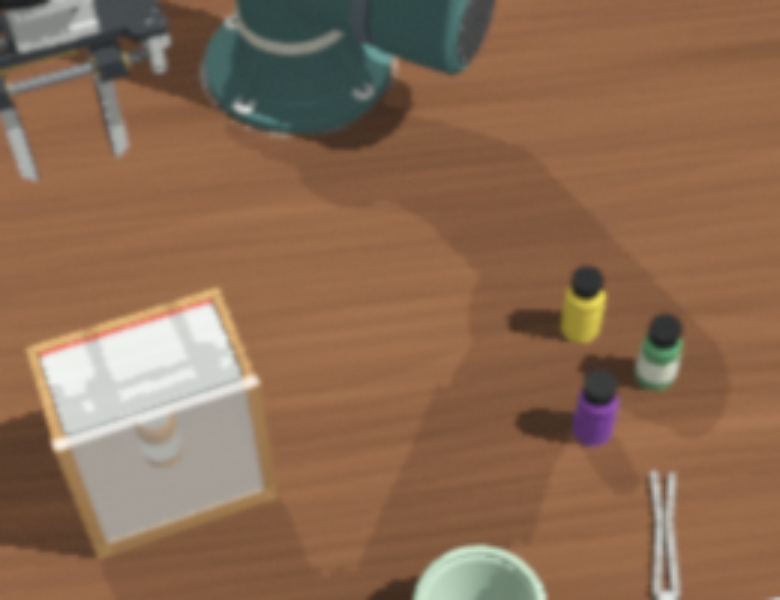

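The flap is shut (crop pixel 145,365), the bottle stands in the bin behind the clear wall (160,440), and the green bottle is unmoved (660,350).

```bash
python3 -c "
from bench import robot
print(robot.close_job())"
```

```text
the job is handed in; nothing more can be done
None
```

The job is handed in (no verdict came back): the amber bottle was pushed through the flap and let go well inside the bin; my last picture, at 9.2 s of the 40 s allowed, shows it in the bin, the flap shut and the green bottle standing where it was.

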